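# Pulse the food chopper

## Task

The chopper's bowl is already filled: swing its hinged lid down until it is fully shut. Only then twist the black pulse knob on its sloping front panel clockwise all the way to its stop, hold it there for a second and let it go so that it springs back by itself. Never turn the knob while the lid is open, and leave everything else on the counter where it stands.

Things in the scene. Friction and masses are not known exactly. Their poses are not given: they have to be found in the camera images.
- chopper: white food chopper stuck to the counter, 285 (x) x 180 (y) x 170 mm high. Origin on the counter, x from its front panel to its back. The panel slopes up at 35 degrees from x -130, z 22 to x -20, z 100, facing -x and up; its middle (the knob's axis) is at x -75, y 0, z 61. Behind it a flat deck at z 100 carries the steel bowl, centre x 75, radius 70, rim at z 160
- knob_grip (a point): grip point of the black pulse knob, on its axis 37 mm out from the panel; turns with it. Bar grip 44 long (x), 16 thick (y), its outer end 7 mm above this point, on a disc of radius 22 whose top is 23 mm below this point. z points out of the panel along the knob's axis (35 degrees from vertical); x along the bar to the end with the white line, up the slope at rest
- pulse_knob (a joint): angle of the pulse knob: 0 at rest (white line straight up the slope), growing clockwise as seen from outside, 1.05 at its stop (red mark on the panel). A spring of at most 0.09 N m turns it back to 0
- lid_hinge (a point): centre of the lid's hinge at the back of the bowl; does not move; axes as the chopper's. The hinge axis is y, the lid's underside passes through it
- lid (a joint): opening angle of the teal lid: 0 shut on the bowl's rim, growing as its front edge swings up and back; at 1.5 almost upright. It is stiff and stays where it is left; about 2 N at the tab moves it
- lid_tab (a point): middle of the outer face of the black finger tab at the lid's front edge, 155 mm from the hinge; moves with the lid. Tab 30 long (x), 50 wide, 8 thick, its free edge 15 mm further out at -x; z is the lid's outward normal. The teal lid is a disc of radius 74, 8 mm thick, centred 83 mm from the hinge, with a cream round patch on top
- mug: white mug, radius 40, height 90 mm, handle to its +y, beside the chopper; origin at its foot; bystander
- tumbler: drinking glass, radius 34, height 100 mm, on the other side of the chopper; origin at its foot; bystander
- bowl: white bowl, radius 70, height 60 mm; origin at its foot; bystander
- spoon: wooden spoon lying flat; bystander
- canister_a: teal canister with a steel lid, radius 48, height 138 mm; origin at its foot; bystander
- canister_b: second canister, the same; bystander
- kettle: steel kettle with a black lid and handle, radius 78, height 216 mm, handle to its -y; origin at its foot; bystander

How it is judged (in metres and radians):
On the way, in this order (a step that is already met when the one before it is completed fails the run):
1. the lid is shut, the knob still at rest (value of joint lid below 0.06 rad and value of joint pulse_knob below 0.3 rad), for 0.2 s.
2. the knob is held at its stop (above 0.92 rad) for half a second, the lid shut (value of joint pulse_knob above 0.92 rad and value of joint lid below 0.06 rad), for 0.5 s.
At the end, for the whole second after the job is handed in: the knob has sprung back to rest (below 0.1 rad) and the lid is shut (below 0.06 rad) (value of joint pulse_knob below 0.1 rad and value of joint lid below 0.06 rad); the robot touches nothing.
It fails at once if the knob is turned by more than 0.4 rad while the lid is open by more than 0.12 rad (value of joint pulse_knob above 0.4 rad and value of joint lid above 0.12 rad).
It fails at once if a bystander is moved by more than 40 mm (distance of any of mug, tumbler, bowl, spoon, canister_a, canister_b, kettle from where it was at the start of the episode above 0.04 m).
It also fails if it takes over 51 s, if anything falls off the work surface, if the arm or the gripper's body presses on something with over 40 N, if the wrist force passes 120 N, or if a joint passes its speed limit or range.

## Robot

A 6-joint arm with a two-finger parallel gripper is mounted at the origin on the work surface. World frame = base frame: x ahead of the robot, y to its left, z up, the work surface at z = 0. Lengths are in mm, angles in degrees, forces in N, time in s.
With the tool pointing down it reaches from about 350 to 850 mm from the base axis. Payload 8.1 kg.
Tool frame: the origin (TCP) lies midway between the tips of the shut fingers; the grasp point (between the pads) lies grip_depth behind it (grip_depth is the distance from the TCP to the grasp point, in mm); z points along the fingers, y is the line along which they close (so a half turn about z gives the same grasp; the last joint's range is limited). The gripper opens to 85 mm and grips with 20 to 120 N. Pads are 22 mm wide; open, the fingers measure 114 mm over their backs; the gripper's body (76 mm by 85 mm) begins 54 mm behind the grasp point. The pads swing forward as they close: fully open they stand 13 mm farther back than shut.
Start: joints at [61.169, 7.471, 85.268, -0, 87.261, -4.893], TCP at [243.43, 548.404, 231.292] pointing down, gripper open.
Joint ranges: [-169.43, 169.43], [-51.17, 129.36], [1.28, 143.12], [-76.62, 256.62], [0, 156.53], [-152.29, 152.29]. Speed limits (degrees/s): [136.94, 136.94, 159.86, 180, 180, 180].

## Interface

Orientations are given as [roll, pitch, yaw] about the fixed x, y, z axes, in that order (R = Rz(yaw) Ry(pitch) Rx(roll)).
In Python, from bench import sense, snapshot, hand_in, grip_depth gives the robot as it stands. The module is installed in compiled form; this text tells all that it offers.
- The arm moves only by the tool apply_moves, never from a script. Its argument "series" is text: rows parted by semicolons, each of 5 numbers parted by spaces: the shift along the tool's x, y, z each as a share of 0.3 m, from -1 to 1, then the turn about the tool's z as a share of 2 rad, from -1 to 1, then the gripper's target within -1 to 1 (shut at 1, half-way at 0, fully open at -1). In form: tx ty tz twist gripper; .... A call has 1 to 5 rows; each row shifts and turns the commanded pose from where the row before left it, along the tool's axes as they then stand; what a row does not reach is not made up. A row lasts 1/12 s, in which the tool goes at most 41.7 mm and 7.16 degrees, less where a joint would pass 70% of its speed; a pose out of reach is approached as far as the arm can. A call with a number of a shift or a turn outside -1 to 1 is refused whole. A call with a gripper value outside its range is refused whole. The fingers move at their own pace and stop on an object; "squeeze" is the grip in N (left out, the last holds). Time passes only in rows, so rows that do not move let the fingers close. It gives the time, the measured TCP pose, the force, the opening and the grip force at its end, in the units of the state.
- sense(): the state, without advancing time (a new reading comes with each control period).
- snapshot(name): name is "side" or "top"; returns a dict with "frame" (480x640x3 uint8, blue, green, red), "depth" (480x640 float32, mm along the optical axis (not along the pixel's ray), 0 where there is no reading), "intrinsics" (3x3 intrinsics, pixels), "extrinsics" (4x4, takes a point from camera to world coordinates). Camera axes: x right, y down, z forward; pixel columns grow to the right and rows downward; lengths in mm; the calibration is good to about 2 mm. A picture is of the moment at which its call begins.
- hand_in(): hands the job in; it is judged then, once.
The state is a dict: "time": time; "joint_pos": joint angles; "qd": joint speeds; "joint_efforts": joint torques, N m; "tool_pos": TCP position; "tcp_rot": TCP orientation; "ft_force": force on the tool from outside, world axes, zero at the start; "wrist_torque": the same for the moment, N m; "finger_gap": finger opening in mm; "grip_force": force on a finger pad.
Only numpy, scipy, OpenCV 4.12 (cv2) and the standard library are available. Lean on these libraries where they do the work, as an engineer would, in place of code of your own. Each camera call takes 0.05 s, during which the arm holds its last target. There are 200 camera calls.

## Working session

There is one attempt and no reset: what is moved stays moved. The work goes in short steps, Python scripts to look and compute and a tool call to move; the robot and the scene stay as the last step left them, time stands still between calls to the robot, and variables do not carry over. Pictures are saved under pics/ and viewed, at most 10 in all, crops included, and the job is handed in when it is done.

Besides the shell and the picture viewer there is one more tool, called after ">>>" as name(argument=value, ...), one argument or row to a line, values as JSON. apply_moves: Moves the arm, as the interface text tells. Its arguments: {"type":"object","properties":{"series":{"type":"string"},"squeeze":{"type":"number"}},"required":["series"]}

```bash
mkdir -p pics; cat > h.py <<'E'
import numpy as np, cv2
from bench import sense, snapshot, hand_in, grip_depth
def snap(n,fn=None):
    s=snapshot(n)
    if fn: cv2.imwrite('pics/'+fn,s['frame'])
    K=np.array(s['intrinsics']);T=np.array(s['extrinsics']);d=s['depth']
    v,u=np.mgrid[:480,:640]
    P=np.stack([(u-K[0,2])/K[0,0]*d,(v-K[1,2])/K[1,1]*d,d],-1)@T[:3,:3].T+T[:3,3]
    P[d==0]=np.nan
    return s['frame'],P,K,T
E
python3 - <<'E'
from h import *
print(grip_depth,sense())
for n in('side','top'):
    f,P,K,T=snap(n,n+'1.png'); np.savez(n+'1.npz',f=f,P=P); print(K,T)
E
```

```text
18.700000000000003 {'time': 0.0, 'joint_pos': array([ 6.11690697e+01,  7.51555132e+00,  8.53304624e+01, -2.72908834e-03,
        8.72599300e+01, -4.89371702e+00]), 'qd': array([-0.02554574, -0.03787122,  0.0672103 , -0.00526538,  0.02942494,
       -0.0370336 ]), 'joint_efforts': array([-9.93986323e-04, -5.69406724e+01, -5.00544798e+01, -3.39366998e-04,
        1.49893976e-02, -7.47180979e-05]), 'tool_pos': array([243.17674377, 547.90992378, 230.22845742]), 'tcp_rot': array([-1.79894210e+02, -6.32202210e-03,  1.56062914e+02]), 'ft_force': array([-0.12284923, -0.91525755,  0.27744031]), 'wrist_torque': array([0.0525872 , 0.03113058, 0.0315417 ]), 'grip_force': 0.0, 'finger_gap': 85.36624864421009}
[[446.17871477   0.         314.19407923]
 [  0.         446.17871477 237.15477889]
 [  0.           0.           1.        ]] [[ 9.97547684e-01 -4.81912871e-02  5.07564601e-02  4.42000728e+02]
 [-6.99016306e-02 -7.22444408e-01  6.87886502e-01 -8.48614443e+02]
 [ 3.51858485e-03 -6.89747546e-01 -7.24041395e-01  1.03337312e+03]
 [ 0.00000000e+00  0.00000000e+00  0.00000000e+00  1.00000000e+00]]
[[482.55317393   0.         318.68893103]
 [  0.         482.55317393 238.2322981 ]
 [  0.           0.           1.        ]] [[ 2.90253229e-02 -9.95873849e-01  8.59814406e-02  3.98920836e+02]
 [-9.99556782e-01 -2.83477873e-02  9.09077935e-03 -4.09097784e+00]
 [-6.61588583e-03 -8.62071949e-02 -9.96255263e-01  1.63609082e+03]
 [ 0.00000000e+00  0.00000000e+00  0.00000000e+00  1.00000000e+00]]
```

View pics/side1.png

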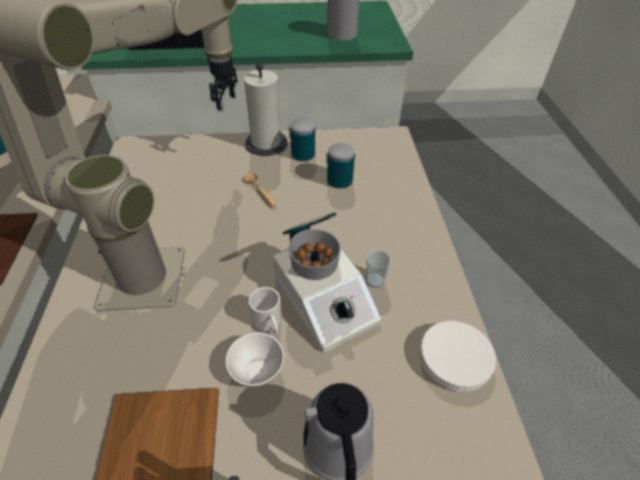

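View pics/top1.png

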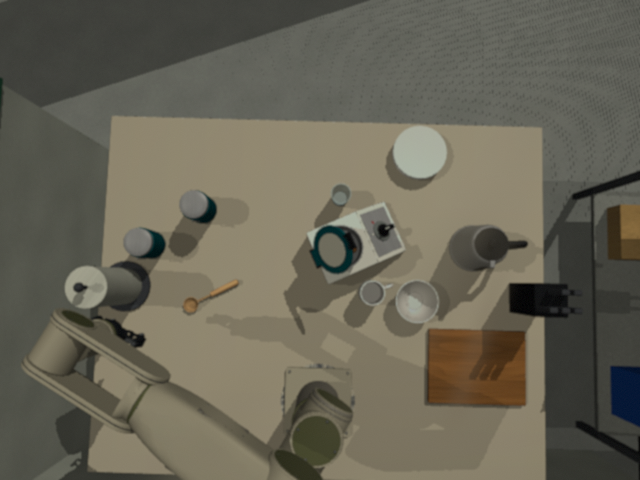

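The side view shows the chopper at about (325,285): knob at (343,308), bowl at (315,255) and a nearly upright lid at (310,222). The top view shows the lid at (335,248) and the knob at (384,230), with the front panel facing world −y.

```bash
python3 - <<'E'
from h import *
s=np.load('side1.npz');t=np.load('top1.npz')
for n,d,box in(('side',s,(265,200,395,355)),('top',t,(295,190,420,290))):
    f,P=d['f'],d['P'];a,b,c,e=box
    cv2.imwrite('pics/c_%s.png'%n,cv2.resize(f[b:e,a:c],None,fx=5 if n=='top' else 3.8,fy=5 if n=='top' else 3.8))
P=t['P'];f=t['f'];hsv=cv2.cvtColor(f,cv2.COLOR_BGR2HSV)
m=np.zeros((480,640),bool);m[190:290,295:420]=1
# body: z 15..105, low saturation, component
b=(m&(P[...,2]>12)&(P[...,2]<108)).astype(np.uint8)
n,l,st,c=cv2.connectedComponentsWithStats(b);print(st,c)
def rows(d,pts):
    for u,v in pts: print((u,v),d['P'][v,u].round(),d['f'][v,u])
print('side');rows(s,[(343,308),(343,300),(335,295),(320,300),(360,300),(340,325),(315,240),(315,276),(291,255),(340,255),(290,232),(312,223),(335,215)])
print('top');rows(t,[(384,230),(378,222),(395,245),(370,215),(325,232),(335,248),(348,268),(318,262),(320,250),(312,255)])
teal=m&(hsv[...,0]>80)&(hsv[...,0]<105)&(hsv[...,1]>90)
q=P[teal];q=q[~np.isnan(q[:,0])];print('teal top',len(q),q.min(0),q.max(0),np.median(q,0))
E
```

```text
[[     0      0    640    480 303922]
 [   330    190     21     16    150]
 [   358    192      1      1      1]
 [   345    197      1      1      1]
 [   336    199      1      1      1]
 [   306    202    100     82   2763]
 [   417    225      1      1      1]
 [   398    226      1      1      1]
 [   342    230      6      4     12]
 [   351    234      8     29     75]
 [   405    265      1      1      1]
 [   302    270      1      1      1]
 [   359    281     34      9    114]
 [   399    280     21     10    151]
 [   369    285      2      2      2]
 [   367    288      1      1      1]
 [   373    288      2      2      2]
 [   377    288      1      1      1]] [[318.97339449 239.49393594]
 [340.51333333 196.36      ]
 [358.         192.        ]
 [345.         197.        ]
 [336.         199.        ]
 [367.61527325 237.85197249]
 [417.         225.        ]
 [398.         226.        ]
 [344.58333333 231.16666667]
 [355.09333333 248.42666667]
 [405.         265.        ]
 [302.         270.        ]
 [376.61403509 285.10526316]
 [411.11258278 285.29139073]
 [369.5  
[... 524 characters left out ...]
36. 101.] [182 193 191]
(290, 232) [439. -78. 245.] [38 36 16]
(312, 223) [492. -96. 290.] [54 55 56]
(335, 215) [554. -39. 259.] [103 113 107]
top
(384, 230) [ 563. -197.  110.] [12 11 10]
(378, 222) [ 593. -182.   69.] [85 91 89]
(395, 245) [ 521. -242.   45.] [102 108 109]
(370, 215) [ 615. -155.   71.] [106 112 113]
(325, 232) [539.  -9. 232.] [43 42 16]
(335, 248) [492. -39. 244.] [ 92 107 110]
(348, 268) [436. -78. 243.] [67 72 70]
(318, 262) [453.   9. 175.] [39 38  2]
(320, 250) [488.   4. 199.] [ 90 104 106]
(312, 255) [474.  28. 168.] [40 42 29]
teal top 646 [ 423.45361582 -201.76951983   71.74320473] [563.07347066  31.4996383  285.23766027] [482.93692956 -40.30908992 237.63951626]
```

View pics/c_side.png

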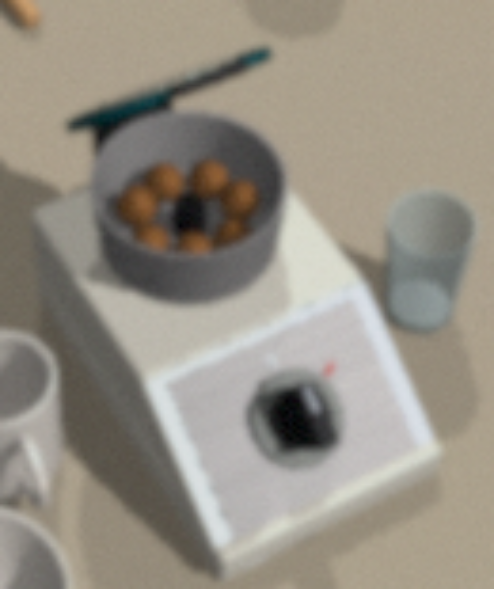

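View pics/c_top.png

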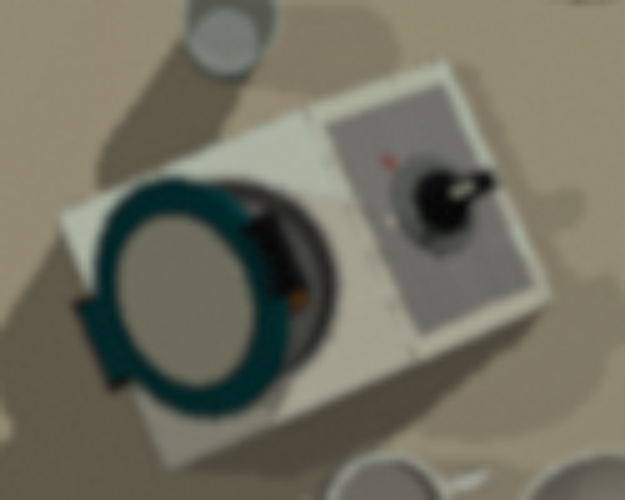

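The side crop shows the knob at (295,415) with the red mark at (328,368); the lid is edge-on from (70,125) to (270,50). In the top crop the lid is about 1 rad open, with the tab at (275,250), the hinge at (105,340) and the knob near (445,200).

```bash
python3 - <<'E'
from h import *
s=np.load('side1.npz');t=np.load('top1.npz')
P=t['P'];f=t['f'];m=np.zeros((480,640),bool);m[190:290,295:420]=1
b=(m&(P[...,2]>15)&(P[...,2]<108)).astype(np.uint8)
b=cv2.morphologyEx(b,cv2.MORPH_OPEN,np.ones((3,3)))
n,l,st,c=cv2.connectedComponentsWithStats(b);k=1+np.argmax(st[1:,4])
q=P[l==k];print('rect',cv2.minAreaRect(q[:,:2].astype(np.float32)))
# panel plane from side
P=s['P'];mm=np.zeros((480,640),np.uint8)
cv2.fillPoly(mm,[np.array([[310,303],[360,278],[376,312],[326,340]])],1)
q=P[mm>0];q=q[~np.isnan(q[:,0])]
for i in range(6):
    c=q.mean(0);n=np.linalg.svd(q-c)[2][2];n*=np.sign(n[2]);r=(q-c)@n
    q=q[(abs(r)<max(4,1.5*r.std()))]
print('panel n',n,np.degrees(np.arccos(n[2])),'yaw',np.degrees(np.arctan2(-n[1],-n[0])),c,len(q))
# bowl rim from side pts: gray z 152..165
mm=np.zeros((480,640),bool);mm[228:280,285:345]=1
q=P[mm&(abs(P[...,2]-158)<8)];print(len(q))
A=np.c_[2*q[:,:2],np.ones(len(q))];x=np.linalg.lstsq(A,(q[:,:2]**2).sum(1),rcond=None)[0];print('bowl',x[:2],np.sqrt(x[2]+x[0]**2+x[1]**2))
# lid plane from top cream patch+teal
P=t['P'];mm=np.zeros((480,640),np.uint8);cv2.ellipse(mm,(333,249),(12,15),0,0,360,1,-1)
q=P[mm>0];q=q[~np.isnan(q[:,0])];c=q.mean(0);n=np.linalg.svd(q-c)[2][2];n*=np.sign(n[2]);print('lid',n,c,np.degrees(np.arccos(n[2])),np.degrees(np.arctan2(n[1],n[0])))
E
```

```text
rect ((527.5087890625, -113.66632080078125), (180.13954162597656, 285.56304931640625), 25.247922897338867)
panel n [ 0.24819729 -0.51702631  0.81919588] 34.99562045431856 yaw 115.64322714740965 [ 566.75919152 -187.43529343   63.91807409] 1735
434
bowl [499.96363665 -55.4191897 ] 68.32741061385195
lid [-0.30277608  0.65352762  0.6937062 ] [489.48349442 -33.55430404 234.93911761] 46.0757924941728 114.85805340959084
```

>>> apply_moves(
  series="0 0 -0.06 0.06 1;0 0 -0.06 0.06 1;0 0 -0.06 0.06 1;0 0 -0.06 0.06 1;0 0 -0.06 0.06 1",
  squeeze=30,
)

```text
time: 0.52
tool_pos: [243.3, 548.1, 321.5]
tcp_rot: [-179.9, 0.0, 121.3]
ft_force: [0.9, -0.2, -0.2]
finger_gap: 25.7
grip_force: 0.0
```

>>> apply_moves(
  series="0 0 0 0.055 1;0 0 0 0 1;0 0 0 0 1",
)

```text
time: 0.77
tool_pos: [243.3, 548.2, 320.6]
tcp_rot: [-180.0, 0.0, 115.6]
ft_force: [0.2, 0.7, -0.1]
finger_gap: -0.2
grip_force: 0.0
```

```bash
cat >> h.py <<'E'
from scipy.spatial.transform import Rotation as R
yaw=np.radians(115.3);ex=np.array([np.cos(yaw),np.sin(yaw),0]);ey=np.array([-ex[1],ex[0],0]);O=np.array([532.8,-125,0])
def where():
    s=sense();p=s['tool_pos'];d=p-O;return s,np.array([d@ex,d@ey,p[2]])
def plan(xc,yc,zc):
    s,c=where();w=O+xc*ex+yc*ey+[0,0,zc]
    t=R.from_euler('xyz',s['tcp_rot'],degrees=True).inv().apply(w-s['tool_pos'])
    print('t',s['time'],'chop',c.round(1),'rot',s['tcp_rot'].round(1),'F',s['ft_force'].round(1),'gap',s['finger_gap'],'\nshift share',(t/300).round(4),'twist share',round(np.radians((s['tcp_rot'][2]-115.3))/2,4))
E
python3 -c "
from h import *
plan(58,0,320)"
```

```text
t 0.7667 chop [732.4 -26.  320.6] rot [-180.     0.   115.6] F [ 0.2  0.7 -0.1] gap -0.20756981189868207 
shift share [-2.2474 -0.0977  0.0034] twist share 0.0025
```

>>> apply_moves(
  series="-0.13 -0.006 0 0.0025 1;-0.13 -0.006 0 0 1;-0.13 -0.006 0 0 1;-0.13 -0.006 0 0 1;-0.13 -0.006 0 0 1",
)

```text
time: 1.18
tool_pos: [317.9, 366.1, 319.6]
tcp_rot: [-179.9, 0.0, 115.4]
ft_force: [1.8, 0.5, 1.0]
finger_gap: 0.4
grip_force: 0.0
```

>>> apply_moves(
  series="-0.13 -0.006 0 0 1;-0.13 -0.006 0 0 1;-0.13 -0.006 0 0 1;-0.13 -0.006 0 0 1;-0.13 -0.006 0 0 1",
)

```text
time: 1.6
tool_pos: [392.4, 185.7, 320.1]
tcp_rot: [-179.9, -0.0, 115.4]
ft_force: [1.8, -0.6, -0.6]
finger_gap: -0.0
grip_force: 0.0
```

>>> apply_moves(
  series="-0.13 -0.006 0 0 1;-0.13 -0.006 0 0 1;-0.13 -0.006 0 0 1;-0.13 -0.006 0 0 1;0 0 0 0 1",
)

```text
time: 2.02
tool_pos: [453.3, 37.4, 319.5]
tcp_rot: [-179.8, 0.1, 115.0]
ft_force: [0.9, 0.5, -0.5]
finger_gap: 0.2
grip_force: 0.0
```

```bash
python3 -c "
from h import *
plan(58,0,290)"
```

```text
t 2.0167 chop [180.8   2.5 319.5] rot [-1.798e+02  1.000e-01  1.150e+02] F [ 0.9  0.5 -0.5] gap 0.21591090497266358 
shift share [-0.4091  0.0109  0.0988] twist share -0.0027
```

>>> apply_moves(
  series="-0.12 0 0 -0.003 1;-0.12 0 0 0 1;-0.12 0 0 0 1;-0.05 0 0 0 1;0 0 0 0 1",
)

```text
time: 2.43
tool_pos: [505.1, -70.3, 319.4]
tcp_rot: [-179.8, -0.1, 115.4]
ft_force: [0.3, 1.4, -0.2]
finger_gap: -0.2
grip_force: 0.0
```

>>> apply_moves(
  series="-0.01 0 0.05 0 1;-0.01 0 0.05 0 1;-0.01 0 0.05 0 1;-0.01 0 0.05 0 1;-0.01 0 0.05 0 1",
)

```text
time: 2.85
tool_pos: [510.9, -80.0, 245.1]
tcp_rot: [-180.0, -0.1, 115.6]
ft_force: [0.7, 0.5, 0.6]
finger_gap: 0.2
grip_force: 0.4
```

```bash
python3 -c "
from h import *
plan(25,0,172)"
```

```text
t 2.85 chop [ 50.    0.6 245.1] rot [-1.800e+02 -1.000e-01  1.156e+02] F [0.7 0.5 0.6] gap 0.24047486461195952 
shift share [-0.0837  0.0015  0.2436] twist share 0.003
```

```bash
python3 -c "
from h import *
f,P,K,T=snap('side'); cv2.imwrite('pics/s2.png',cv2.resize(f[150:360,230:430],None,fx=2.8,fy=2.8))"
```

```text
(no output)
```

View pics/s2.png

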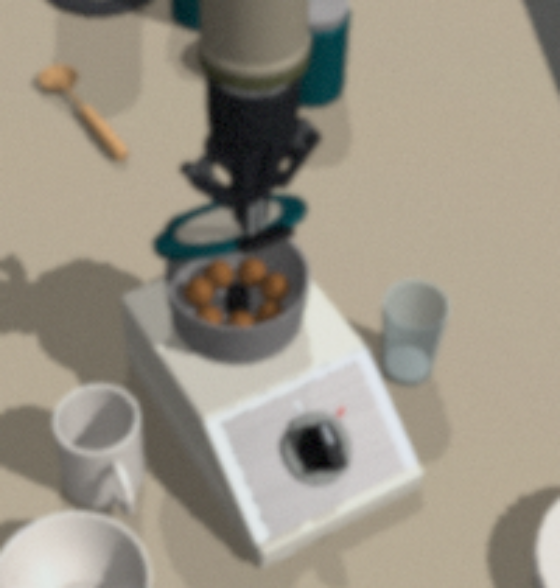

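The lid (around (230,230) in the crop) has swung partly down under the fingertips at (250,230), so I'll keep pressing.

>>> apply_moves(
  series="-0.015 0 0.045 0 1;-0.015 0 0.045 0 1;-0.015 0 0.045 0 1;-0.015 0 0.04 0 1;-0.01 0 0.03 0 1",
)

```text
time: 3.32
tool_pos: [519.9, -99.5, 183.5]
tcp_rot: [-179.9, -0.1, 115.5]
ft_force: [0.6, 1.5, -0.7]
finger_gap: 0.0
grip_force: 0.3
```

>>> apply_moves(
  series="0 0 0.013 0 1;0 0 0.013 0 1;0 0 0.01 0 1;0 0 0 0 1",
)

```text
time: 3.65
tool_pos: [520.4, -100.1, 173.8]
tcp_rot: [-180.0, -0.0, 115.5]
ft_force: [0.8, -0.5, -0.6]
finger_gap: 0.1
grip_force: 0.0
```

```bash
python3 -c "
from h import *
plan(25,0,168)"
```

```text
t 3.65 chop [ 27.8   0.6 173.8] rot [-180.    -0.   115.5] F [ 0.8 -0.5 -0.6] gap 0.12735476246185204 
shift share [-0.0094  0.002   0.0193] twist share 0.0013
```

>>> apply_moves(
  series="0 0 0.01 0 1;0 0 0.01 0 1;0 0 0 0 1;0 0 0 0 1",
)

```text
time: 3.98
tool_pos: [521.2, -100.4, 169.9]
tcp_rot: [179.9, 0.1, 115.5]
ft_force: [-3.7, 0.7, 10.0]
finger_gap: -0.3
grip_force: 5.2
```

>>> apply_moves(
  series="0 0 0.007 0 1;0 0 0 0 1;0 0 0 0 1;0 0 0 0 1",
)

```text
time: 4.32
tool_pos: [521.3, -100.4, 169.7]
tcp_rot: [179.9, 0.1, 115.5]
ft_force: [-10.4, 3.0, 23.3]
finger_gap: -0.2
grip_force: 11.6
```

Force rose to 23 N with the tip at z≈170, so the lid is seated. Lifting off and looking at it and the knob.

>>> apply_moves(
  series="0 0 -0.06 0 1;0 0 -0.12 0 1;-0.1 -0.04 -0.1 0 1;-0.12 -0.05 0 0 1;-0.1 -0.045 0 0 1",
)

```text
time: 4.73
tool_pos: [526.8, -204.6, 251.9]
tcp_rot: [179.8, 0.3, 115.5]
ft_force: [-0.3, -0.7, -0.3]
finger_gap: -0.1
grip_force: 0.0
```

```bash
python3 -c "
from h import *
f,P,K,T=snap('side'); cv2.imwrite('pics/s3.png',cv2.resize(f[200:360,240:420],None,fx=3.2,fy=3.2))
m=np.zeros((480,640),np.uint8);h=cv2.cvtColor(f,cv2.COLOR_BGR2HSV)
D=(P-O);X=D@ex;Y=D@ey;Z=P[...,2]
n=-.574*(X+75)+.819*(Z-61);s=.819*(X+75)+.574*(Z-61)
k=(n>38)&(n<52)&(abs(s)<45)&(abs(Y)<45);print('knob top s,y,n',k.sum(),[np.percentile(a[k],[5,50,95]).round(1) for a in(s,Y,n)])
k=(abs(X-75)<60)&(abs(Y)<50)&(Z>140)&(Z<200);print('lid z',k.sum(),np.percentile(Z[k],[5,50,95]))
plan(-70,40,200)"
```

```text
knob top s,y,n 106 [array([-17.8,   1.8,  20.6]), array([-8. ,  0.1,  6.1]), array([39.2, 42.5, 46.3])]
lid z 600 [153.0816258  170.13197344 173.10850544]
t 4.7833 chop [-73.6  43.1 250. ] rot [180.    0.3 115.3] F [-3.  -2.6 -0. ] gap 0.09280350560430507 
shift share [0.0129 0.0102 0.1666] twist share 0.0001
```

View pics/s3.png

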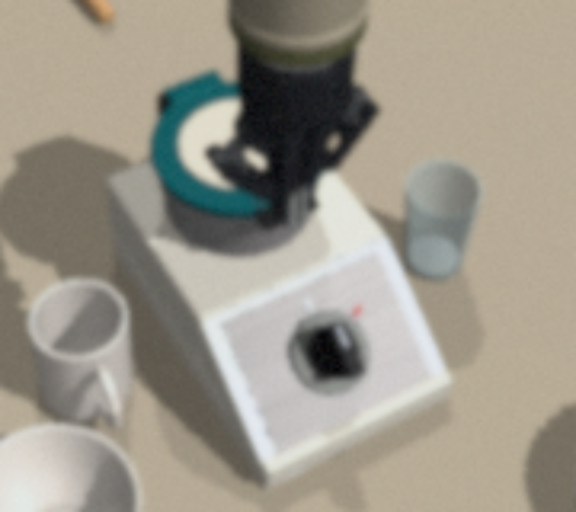

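The lid is flat on the bowl (teal disc at (235,145)), and the knob at (333,352) is at rest and 1–2 mm from where I predicted. Descending beside it.

>>> apply_moves(
  series="0.013 0.003 0.1 0 1;0 0 0.12 0 1;0 0 0.12 0 1;0 0 0.12 0 1;0 0 0.055 0 1",
)

```text
time: 5.2
tool_pos: [521.3, -197.4, 88.4]
tcp_rot: [-179.8, -0.3, 115.4]
ft_force: [-1.0, 0.3, -1.0]
finger_gap: 0.0
grip_force: 0.0
```

>>> apply_moves(
  series="0 0 0 0 1;0 0 0 0 1",
)

```text
time: 5.37
tool_pos: [523.4, -198.3, 93.0]
tcp_rot: [-179.9, -0.1, 115.4]
ft_force: [0.9, 0.3, 0.2]
finger_gap: -0.1
grip_force: 0.0
```

```bash
python3 -c "
from h import *
plan(-69,28,94)"
```

```text
t 5.3667 chop [-62.3  39.8  93. ] rot [-1.799e+02 -1.000e-01  1.154e+02] F [0.9 0.3 0.2] gap -0.14956237512059986 
shift share [-0.0224  0.0393 -0.0034] twist share 0.0012
```

>>> apply_moves(
  series="-0.022 0 -0.003 0 1;0 0.02 0 0 1;0 0.02 0 0 1;0 0 0 0 1;0 0 0 0 1",
)

```text
time: 5.78
tool_pos: [538.9, -199.6, 95.7]
tcp_rot: [179.9, 0.1, 115.5]
ft_force: [-0.9, -0.1, 0.2]
finger_gap: -0.3
grip_force: 0.0
```

```bash
python3 -c "
from h import *
plan(-69,10,94)"
```

```text
t 5.7833 chop [-70.   26.4  95.7] rot [1.799e+02 1.000e-01 1.155e+02] F [-0.9 -0.1  0.2] gap -0.3472348069037395 
shift share [0.0032 0.0546 0.0058] twist share 0.0015
```

Fine. Push slowly.

>>> apply_moves(
  series="0.002 0.015 0.003 0 1;0 0.015 0 0 1;0 0.012 0 0 1;0 0 0 0 1;0 0 0 0 1",
)

```text
time: 6.2
tool_pos: [549.2, -193.3, 93.7]
tcp_rot: [180.0, -0.0, 115.5]
ft_force: [-0.1, 1.1, 0.9]
finger_gap: 0.2
grip_force: 0.4
```

>>> apply_moves(
  series="0 0.01 0 0 1;0 0.01 0 0 1;0 0 0 0 1;0 0 0 0 1",
)

```text
time: 6.53
tool_pos: [553.8, -190.5, 93.9]
tcp_rot: [-179.9, -0.1, 115.4]
ft_force: [-5.3, 3.4, 5.6]
finger_gap: 0.3
grip_force: 4.0
```

```bash
python3 -c "
from h import *
plan(-69,5,94)
f,P,K,T=snap('side'); cv2.imwrite('pics/s4.png',cv2.resize(f[260:360,280:400],None,fx=5,fy=5))"
```

```text
t 6.5333 chop [-68.2   9.   93.9] rot [-1.799e+02 -1.000e-01  1.154e+02] F [-5.3  3.4  5.6] gap 0.33718258222212744 
shift share [-0.0028  0.0132 -0.0003] twist share 0.0013
```

View pics/s4.png

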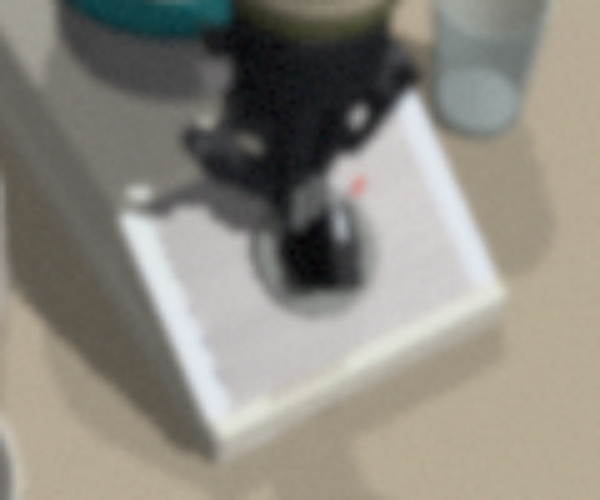

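The finger is at the knob's uphill end (about (310,200)). The bar (around (320,255)) isn't clear enough to read, so I'll measure its direction from depth.

```bash
cat >> h.py <<'E'
def knob():
    f,P,K,T=snap('side');D=P-O;X=D@ex;Y=D@ey;Z=P[...,2]
    n=-.574*(X+75)+.819*(Z-61);s=.819*(X+75)+.574*(Z-61)
    k=(n>36)&(n<50)&(abs(s)<28)&(abs(Y)<28)
    q=np.c_[s[k],Y[k]]
    for a in range(-20,24,5):
        w=q[abs(q[:,0]-a)<2.5]
        if len(w): print(a,len(w),np.percentile(w[:,1],[10,50,90]).round(1))
E
python3 -c "
from h import *
knob()
f=cv2.imread('pics/side1.png')
a=f[285:330,318:370];g=snap('side')[0][285:330,318:370]
cv2.imwrite('pics/cmp.png',cv2.resize(np.hstack([a,g]),None,fx=7,fy=7,interpolation=cv2.INTER_CUBIC))"
```

```text
-20 7 [-1.8  2.6 10.2]
-15 14 [-3.9  2.4  8.1]
-10 13 [-3.   3.7  9.4]
-5 12 [-2.5  2.2  6.7]
0 13 [-7.8 -2.9  5.8]
5 13 [-7.3 -0.8  4.8]
10 13 [-9.1 -3.4  3.2]
15 13 [-9.7 -4.7  2.3]
20 15 [-8.5 -1.   9.1]
```

View pics/cmp.png

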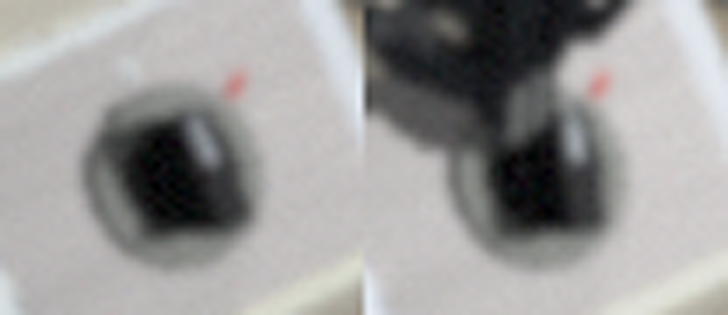

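The bar has turned only about 15° and the contact force points uphill, so the fingertip is catching the bar's end. I'll back off, shift downhill and push again.

>>> apply_moves(
  series="0 -0.02 0 0 1;0 -0.02 0 0 1;-0.017 0 0.008 0 1;0 0 0 0 1;0 0 0 0 1",
)

```text
time: 7.1
tool_pos: [545.6, -201.3, 91.1]
tcp_rot: [-180.0, 0.0, 115.4]
ft_force: [-0.2, -1.1, -0.0]
finger_gap: 0.4
grip_force: 0.5
```

>>> apply_moves(
  series="0 0.015 0 0 1;0 0.015 0 0 1;0 0.012 0 0 1;0 0 0 0 1;0 0 0 0 1",
)

```text
time: 7.52
tool_pos: [557.3, -195.1, 91.2]
tcp_rot: [-180.0, -0.0, 115.5]
ft_force: [-2.4, 0.5, 2.5]
finger_gap: -0.2
grip_force: 1.8
```

```bash
python3 -c "
from h import *
plan(-73,5,92)
knob()"
```

```text
t 7.5167 chop [-73.8   7.8  91.2] rot [-180.    -0.   115.5] F [-2.4  0.5  2.5] gap -0.23712674346731122 
shift share [ 0.0027  0.0092 -0.0027] twist share 0.0015
-20 2 [5.6 7.4 9.1]
-15 11 [ 3.1  8.6 12.7]
-10 17 [ 0.7 10.8 17.3]
-5 17 [-4.2  3.8 10.5]
0 16 [-7.1  2.2  8.1]
5 17 [-11.6  -3.3   4.2]
10 16 [-13.9  -6.1  -0.7]
15 15 [-14.   -4.7   8.2]
20 20 [-9.4  2.3 12.5]
```

>>> apply_moves(
  series="0 0.01 0 0 1;0 0.01 0 0 1;0 0 0 0 1;0 0 0 0 1",
)

```text
time: 7.9
tool_pos: [561.9, -192.8, 90.9]
tcp_rot: [-179.9, -0.0, 115.4]
ft_force: [-6.5, -1.4, 1.8]
finger_gap: -0.2
grip_force: 2.7
```

```bash
python3 -c "
from h import *
plan(-73,0,92)
knob()"
```

```text
t 7.9 chop [-73.7   2.7  90.9] rot [-179.9   -0.   115.4] F [-6.5 -1.4  1.8] gap -0.19505344976203146 
shift share [ 0.0024  0.0091 -0.0036] twist share 0.0012
-15 6 [ 8.  11.5 14.3]
-10 13 [ 2.8 10.3 15.9]
-5 22 [-2.8  8.3 17.7]
0 21 [-9.   2.6 13.6]
5 22 [-16.2  -3.4   7.3]
10 19 [-17.3  -9.7   0.8]
15 17 [-15.8  -7.5   4.8]
20 16 [-9.5  4.4 13.8]
```

>>> apply_moves(
  series="0 0.01 0 0 1;0 0.005 0 0 1;0 0 0 0 1;0 0 0 0 1",
)

```text
time: 8.28
tool_pos: [564.4, -190.9, 90.6]
tcp_rot: [-179.8, -0.1, 115.4]
ft_force: [-12.8, -1.7, 4.8]
finger_gap: -0.0
grip_force: 5.8
```

```bash
python3 -c "
from h import *
plan(-73,0,92)
knob()"
```

```text
t 8.2833 chop [-73.1  -0.4  90.6] rot [-1.798e+02 -1.000e-01  1.154e+02] F [-12.8  -1.7   4.8] gap -0.04920498982029343 
shift share [ 0.0004 -0.0014 -0.0048] twist share 0.001
-15 3 [ 9.6 13.3 14.6]
-10 12 [ 5.2  9.7 17. ]
-5 23 [-2.6  7.4 18.5]
0 25 [-11.7   0.4  14. ]
5 24 [-17.3  -3.6   6.4]
10 17 [-17.2 -10.2  -0.5]
15 14 [-16.2 -10.8   2.1]
20 14 [-6.7  1.2  8.5]
```

>>> apply_moves(
  series="0 0.007 0 0 1;0 0.005 0 0 1;0 0 0 0 1;0 0 0 0 1;0 0 0 0 1",
)

```text
time: 8.75
tool_pos: [565.8, -189.2, 90.0]
tcp_rot: [-179.6, -0.3, 115.4]
ft_force: [-21.3, -0.6, 9.4]
finger_gap: 0.1
grip_force: 10.2
```

```bash
python3 -c "
from h import *
plan(-73,0,92)
knob()
g=snap('side')[0][275:340,308:380]
cv2.imwrite('pics/k5.png',cv2.resize(g,None,fx=8,fy=8,interpolation=cv2.INTER_CUBIC))"
```

```text
t 8.75 chop [-72.2  -2.4  90. ] rot [-179.6   -0.3  115.4] F [-21.3  -0.6   9.4] gap 0.10185867770973027 
shift share [-0.0027 -0.008  -0.0065] twist share 0.0009
-15 3 [10.3 12.5 14.8]
-10 13 [ 1.8 11.  16.9]
-5 23 [-4.3  7.5 18.5]
0 23 [-11.6   0.5  14.5]
5 25 [-16.9  -4.5   5.2]
10 16 [-17.5  -8.6  -0.9]
15 12 [-17.3 -11.5  -3.8]
20 13 [-9.5 -3.4  2.6]
```

View pics/k5.png

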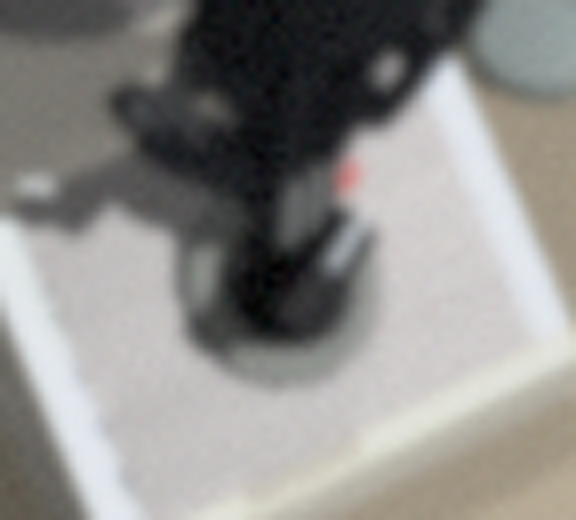

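The bar now points at the red mark (white line at (350,240)), and the angle is unchanged while the force rose, so the knob is at its stop. Holding for over a second.

>>> apply_moves(
  series="0 0.002 0 0 1;0 0 0 0 1;0 0 0 0 1;0 0 0 0 1;0 0 0 0 1",
)

```text
time: 9.27
tool_pos: [565.9, -189.2, 90.0]
tcp_rot: [-179.5, -0.3, 115.4]
ft_force: [-22.4, -1.2, 10.7]
finger_gap: -0.3
grip_force: 11.0
```

>>> apply_moves(
  series="0 0 0 0 1;0 0 0 0 1;0 0 0 0 1;0 0 0 0 1;0 0 0 0 1",
)

```text
time: 9.68
tool_pos: [565.9, -189.1, 90.0]
tcp_rot: [-179.5, -0.3, 115.4]
ft_force: [-22.5, -0.7, 10.2]
finger_gap: 0.1
grip_force: 11.0
```

>>> apply_moves(
  series="0 0 0 0 1;0 0 0 0 1;0 0 0 0 1;0 0 0 0 1;0 0 0 0 1",
)

```text
time: 10.1
tool_pos: [565.9, -189.1, 90.0]
tcp_rot: [-179.5, -0.3, 115.4]
ft_force: [-23.4, -0.8, 9.8]
finger_gap: -0.2
grip_force: 11.0
```

>>> apply_moves(
  series="0 -0.03 0 0 1;0 -0.04 0 0 1;0 -0.04 0 0 1;0 -0.03 0 0 1;0 0 0 0 1",
)

```text
time: 10.52
tool_pos: [531.2, -208.1, 91.3]
tcp_rot: [-180.0, 0.0, 115.4]
ft_force: [0.1, 1.0, 0.4]
finger_gap: -0.1
grip_force: 0.0
```

>>> apply_moves(
  series="0 0 -0.1 0 1;0 0 -0.13 0 1;0 0 -0.13 0 1;0 0 -0.13 0 1;0 0 0 0 1",
)

```text
time: 10.93
tool_pos: [536.5, -209.0, 249.0]
tcp_rot: [179.5, 0.7, 115.4]
ft_force: [0.6, -0.3, 2.2]
finger_gap: -0.2
grip_force: 0.0
```

```bash
python3 -c "
from h import *
plan(-73,0,92)
knob()
g=snap('side')[0][215:345,270:400]
cv2.imwrite('pics/k6.png',cv2.resize(g,None,fx=4.5,fy=4.5,interpolation=cv2.INTER_CUBIC))"
```

```text
t 10.9333 chop [-77.6  32.5 249. ] rot [179.5   0.7 115.4] F [ 0.6 -0.3  2.2] gap -0.16687421593549956 
shift share [0.0212 0.1034 0.524 ] twist share 0.0011
-20 7 [-3.9  0.2  5.5]
-15 14 [-6.4 -0.5  5.1]
-10 11 [-5.4 -0.3  5.6]
-5 11 [-6.1 -0.4  4.1]
0 12 [-6.6 -1.7  5.8]
5 13 [-6.5 -0.8  6. ]
10 13 [-6.2  0.5  6. ]
15 14 [-7.3  0.2  5.5]
20 11 [-6.5  1.4  5.8]
```

View pics/k6.png

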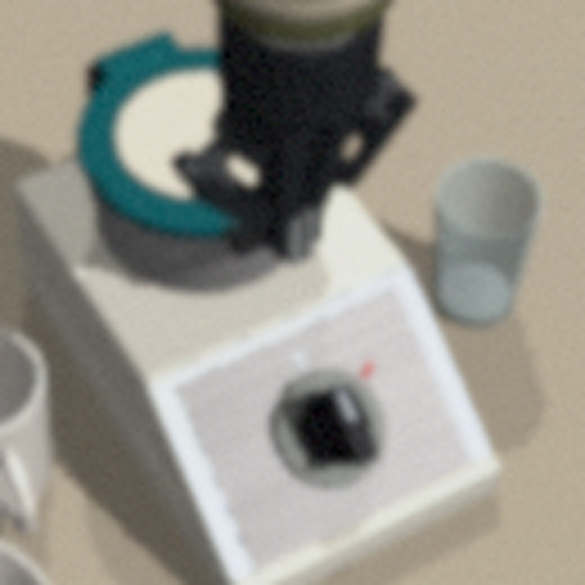

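The knob (325,425) has sprung back to 0, the lid (160,140) is shut, and the gripper is clear in the air.

```bash
python3 -c "
from bench import hand_in
print(hand_in())"
```

```text
the job is handed in; nothing more can be done
None
```

I shut the lid, held the knob at its stop for over a second, and let it spring back to rest; the job is handed in, but no verdict came back.

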